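# Hold the label unwinder's tension arm forward for a roll change

## Task

The labels have run out: lift the empty cardboard core up and off the unwinder's hook and lay it in the grey scrap tray. Then swing the spring-loaded tension arm forward, towards the printer, until it is against its stop, and finish while holding it there, so that I can thread the new roll; do not let go. Leave everything else on the bench where it is.

Things in the scene. Friction and masses are not known exactly. Their poses are not given: they have to be found in the camera images.
- unwinder: Label unwinder: grey steel stand screwed to the bench. Origin: on the bench, below the hook's root, in the front face of the upright. Axes: -x its front (about towards the robot), +y forward (to the printer), z up. Base plate x -113 to +52, y -65 to +210, 12 mm thick; upright 60 wide (y), 8 thick, top 198 mm above the bench; a lower plate, y -33 to +203, top 92 mm, carries the arm's pivot.
- core_center (a point): Centre of the empty label core: rigid cardboard tube, about 30 g, 60 mm long, outside diameter 44 mm, bore 38 mm. Its x axis is the tube's axis. At the start it hangs loosely on the hook, the bar touching the top of the bore. To clear the upturned end it must rise about 20 mm (over 12, under 28), then move 90 mm along the unwinder's -x.
- hook_seat (a point): Fixed point on the unwinder: the core's centre when it hangs half-way along the hook (45 mm in front of the upright, 171 mm above the bench). The hook is a round steel bar, 10 mm diameter, axis 14 mm above this point, running from the upright 96 mm out to the unwinder's -x; its end turns up, to 12 mm above the top of the bar.
- scrap_tray: Open plastic tray that takes the empty core, fixed to the bench, 150 (x) x 140 (y) x 45 mm high, walls 4 mm, floor about 4 mm. Origin: centre of its underside, z up.
- tension_arm (a joint): Angle of the tension arm, rad: 0 at rest (20 degrees past upright, leaning to the hook), growing as it swings forward (the unwinder's +y) and down, in the unwinder's y-z plane; at 1.2 it meets its stop pin, 41 degrees above level. A spring drives it back to 0 if let go; at the roller it takes about 2 N to start and 4 N at the stop.
- roller_center (a point): Centre of the roller at the free end of the tension arm; moves with it. White plastic, 18 mm diameter, 68 mm long, axis along the unwinder's x, spins freely. At its inner end (34 mm to +x) is the arm, a flat aluminium bar 16 wide, 6 thick; at its outer end (34 mm to -x) a disc of 26 mm diameter. About 172 mm above the bench at rest, 135 mm at the stop.
- pivot_axis (a point): Fixed point on the axis of the tension arm's pivot, in the same plane across the axis as roller_center, 50 mm above the bench. The roller's centre moves on a circle of 130 mm radius about it, in the unwinder's y-z plane.
- label_printer: Desktop label printer, white and grey, 190 x 240 x 165 mm high, on the +y side of the unwinder, its rear 0.1 m or more beyond the roller's forward position. Fixed. Origin: centre of its underside.
- label_roll: Bystander: the new roll of labels, lying on its flat side, 104 mm diameter, 60 mm high. Loose, as are all bystanders. Origin: centre of its underside.
- tube_rack: Bystander: white rack with microtubes, 70 x 110 x 43 mm high. Origin: centre of its underside.
- pcr_plate: Bystander: 96-well plate, 85 x 127 x 17 mm high. Origin: centre of its underside.
- marker: Bystander: marker pen, 135 mm long, 16 mm thick. Origin: under its middle.
- tip_box: Bystander: box of pipette tips, 85 x 122 x 67 mm high. Origin: centre of its underside.
- reagent_bottle: Bystander: amber glass bottle, 60 mm diameter, 130 mm high. Origin: centre of its underside.
- beaker: Bystander: glass beaker, 70 mm across, 90 mm high. Origin: centre of its underside.
There are look-alikes about, which are no part of the job. Of the things shaped like the part that bears core_center, the cardboard one is meant.

How it is judged:
By the outcome, as a careful person would: the job done as asked, in the order asked, and still so for the second after the job is handed in, while the arm keeps its last pose, push and grip.
It also fails if it takes over 58 s, if anything falls off the work surface, if the arm or the gripper's body presses on something with over 40 N, if the wrist force passes 120 N, or if a joint passes its speed limit or range.

## Robot

A 6-joint arm with a two-finger parallel gripper is mounted at the origin on the work surface. World frame = base frame: x ahead of the robot, y to its left, z up, the work surface at z = 0. Lengths are in m, angles in rad, forces in N, time in s.
With the tool pointing down it reaches from about 0.375 to 0.925 m from the base axis. Payload 5.7 kg.
Tool frame: the origin (TCP) lies midway between the tips of the shut fingers; the grasp point (between the pads) lies 19 mm behind it; z points along the fingers, x is the direction in which the jaws open and shut, and the axes are right-handed (so a half turn about z gives the same grasp; the last joint's range is limited). The gripper opens to 88 mm and grips with 3 to 60 N. Pads are 20 mm wide; open, the fingers measure 115 mm over their backs; the gripper's body (75 mm by 178 mm) begins 61 mm behind the grasp point.
Start: joints at [1.143, 0.359, 1.51, -0, 1.272, -0.115], TCP at [0.185, 0.571, 0.223] pointing down, gripper open.
Joint ranges: [-2.97, 2.97], [-1.01, 2.36], [0.21, 2.38], [-0.96, 4.11], [0.2, 2.71], [-2.98, 2.98]. Speed limits (rad/s): [2.39, 2.39, 3.14, 3.14, 3.14, 3.14].

## Interface

Orientations are given as a unit quaternion [x, y, z, w].
In Python, from bench import move_ptp, servo_line, goto_joints, move_gripper, sleep, inverse_kinematics, capture, PlanningError, close_job, spot_in, silhouettes, current_clock, current_joint_pos, current_qvel, current_joint_torque, current_position, current_orientation, current_force, current_torque, current_finger_gap gives the robot as it stands. Calls block until the motion is done:
- move_ptp(position, orientation): joint-space move of the TCP to a pose.
- servo_line(position, orientation=None, rate=0.15, contact_N=None): straight line of the TCP; orientation=None keeps the orientation; rate is the mean speed in m/s. With contact_N (N) it stops when the force on the tool has changed by that much, and returns True; else False.
- goto_joints(angles): joint-space move.
- move_gripper(opening): finger opening in m; the grip force is fixed at half the most; returns when the fingers have stopped.
- sleep(seconds).
- inverse_kinematics(position, orientation): joint angles nearest the present ones, or None.
- capture(name): name is "scene" or "top" or "wrist"; returns a dict with "image" (400x640x3 uint8, blue, green, red), "range_z" (400x640 float32, m along the optical axis (not along the pixel's ray), 0 where there is no reading), "intrinsics" (3x3 intrinsics, pixels), "k1" (the pictures are not rectified: a ray, as slopes to the right and down, at radius r is drawn at 1 + k1 r^2 times it, then the intrinsics apply), "R" (3x3) and "t" (3): a world point X has camera coordinates R X + t. Camera axes: x right, y down, z forward; pixel columns grow to the right and rows downward; lengths in m; the calibration is good to about 2 mm. A picture is of the moment at which its call begins.
A pose or a line that the arm cannot do raises PlanningError and nothing moves.
- close_job(): hands the job in, once; it reports no verdict.
Trained networks look in the newest picture that a camera, given by its name, has taken for a name from the list of things; names that differ only in an ending like _2 or _b are one class to them, and where a whole thing is asked for, a point or a joint stands for the part that bears it (a point fixed in the world has none). Each returns a list of dicts, best first, with "conf" (0 to 1); they miss things now and then, are a little off and sometimes report something else, mostly with a low value. They report only what shows in the picture. A call takes as long as a camera call. They do not tell look-alikes from the thing itself.
- spot_in(camera, query): "xy" ([column, row] in pixels, amid what is visible of it).
- silhouettes(camera, query): "region" (400x640 bool, what is visible of it) and "xy" ([column, row] in pixels, amid what is visible of it).
Readings, each from a call of its own:
- current_clock(): time.
- current_joint_pos(): joint angles.
- current_qvel(): joint speeds.
- current_joint_torque(): joint torques, N m.
- current_position(): TCP position.
- current_orientation(): TCP orientation.
- current_force(): force on the tool from outside, world axes, zero at the start.
- current_torque(): the same for the moment, N m.
- current_finger_gap(): finger opening in m.
Only numpy, scipy, OpenCV 4.12 (cv2) and the standard library are available. Lean on these libraries where they do the work, as an engineer would, in place of code of your own. Each camera call takes 0.05 s, during which the arm holds its last target.

## Working session

There is one attempt and no reset: what is moved stays moved. The work goes in short steps, each a Python script; the robot and the scene stay as the last script left them, time stands still between calls to the robot, and variables do not carry over. Pictures are saved under pics/ and viewed, and the job is handed in when it is done.

```bash
mkdir -p pics; ls
cat > h.py <<'E'
import numpy as np, cv2
from bench import *
def px2w(c,u,v,z=None):
    K=c["intrinsics"];x=(u-K[0,2])/K[0,0];y=(v-K[1,2])/K[1,1]
    rd=np.hypot(x,y);r=rd
    for _ in range(20): r=rd/(1+c["k1"]*r*r)
    s=r/rd if rd>0 else 1
    d=np.array([x*s,y*s,1.0])
    R=c["R"];t=c["t"];C=-R.T@t;D=R.T@d
    if z is not None: return C+D*(z-C[2])/D[2]
    return d,C,D
def cloud(c,mask=None):
    K=c["intrinsics"];Z=c["range_z"];m=(Z>0)
    if mask is not None: m&=mask
    v,u=np.nonzero(m)
    pts=cv2.undistortPoints(np.stack([u,v],1).astype(float)[:,None],K,np.zeros(4))[:,0]
    rd=np.linalg.norm(pts,axis=1)+1e-12;r=rd.copy()
    for _ in range(20): r=rd/(1+c["k1"]*r*r)
    s=(r/rd)[:,None]
    P=np.c_[pts*s,np.ones(len(u))]*Z[v,u][:,None]
    return (P-c["t"])@c["R"], u, v
def w2px(c,X):
    p=c["R"]@np.asarray(X)+c["t"];x,y=p[:2]/p[2];f=1+c["k1"]*(x*x+y*y);K=c["intrinsics"]
    return K[0,0]*x*f+K[0,2],K[1,1]*y*f+K[1,2]
E
python3 - <<'E'
from h import *
import pickle
for n in ["scene","top","wrist"]:
    c=capture(n);cv2.imwrite(f"pics/{n}0.png",c["image"]);pickle.dump(c,open(f"{n}0.pkl","wb"))
    print(n,(-c["R"].T@c["t"]).round(3),c["R"][2].round(2),c["k1"])
    for q in ["unwinder","core_center","scrap_tray","tension_arm","roller_center","label_printer"]:
        s=silhouettes(n,q)
        print(q,[(round(d["conf"],2),np.round(d["xy"]).tolist(),int(d["region"].sum())) for d in s[:4]])
        if s: np.save(f"m_{n}_{q}.npy",np.array([d["region"] for d in s]))
print(current_clock(),current_orientation())
E
```

```text
pics
scene [ 1.218 -0.645  1.082] [-0.51  0.47 -0.72] -0.03678265484632575
unwinder [(0.71, [317.0, 242.0], 4135)]
core_center [(0.73, [299.0, 212.0], 322), (0.6, [236.0, 233.0], 313), (0.54, [212.0, 212.0], 267), (0.3, [322.0, 238.0], 3933)]
scrap_tray [(0.95, [211.0, 280.0], 2648), (0.22, [143.0, 283.0], 775)]
tension_arm [(0.82, [324.0, 197.0], 258)]
roller_center [(0.66, [325.0, 192.0], 207)]
label_printer [(0.69, [393.0, 157.0], 4646)]
top [ 0.452 -0.032  1.406] [ 0.06  0.   -1.  ] -0.04570301292436282
unwinder [(0.84, [326.0, 189.0], 4095)]
core_center [(0.82, [388.0, 244.0], 256), (0.81, [357.0, 184.0], 337), (0.6, [398.0, 280.0], 269)]
scrap_tray [(0.66, [436.0, 212.0], 2193)]
tension_arm [(0.68, [325.0, 188.0], 237)]
roller_center [(0.62, [322.0, 189.0], 274)]
label_printer [(0.85, [192.0, 205.0], 5289)]
wrist [0.109 0.596 0.384] [ 0.28 -0.09 -0.96] -0.05579260359416725
unwinder []
core_center []
scrap_tray []
tension_arm []
roller_center []
label_printer [(0.67, [265.0, 376.0], 3893)]
1.05 [ 8.08595028e-01  5.88365601e-01 -1.83741493e-05  2.10193764e-05]
```

View pics/scene0.png

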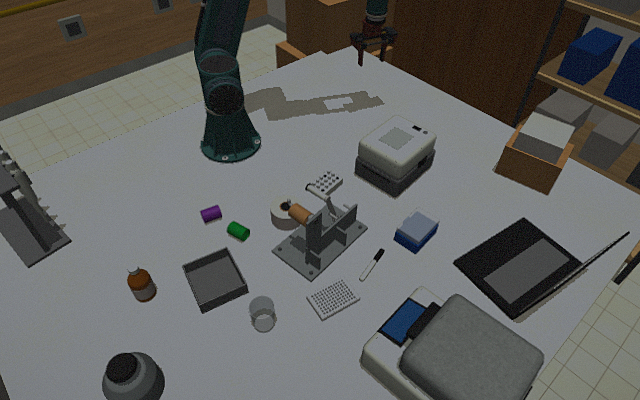

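View pics/top0.png

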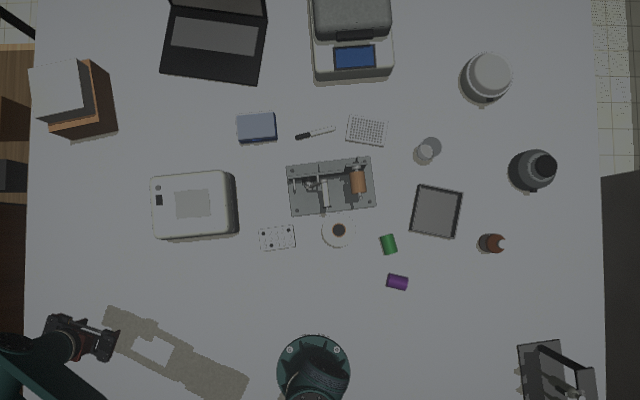

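Run:
```python
import pickle,cv2,numpy as np
a=pickle.load(open("scene0.pkl","rb"))["image"][140:320,120:440]
b=pickle.load(open("top0.pkl","rb"))["image"][140:310,260:500]
cv2.imwrite("pics/c1.png",cv2.resize(a,None,fx=2.5,fy=2.5,interpolation=2))
cv2.imwrite("pics/c2.png",cv2.resize(b,None,fx=3.3,fy=3.3,interpolation=2))
```

```text
(no output)
```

View pics/c1.png

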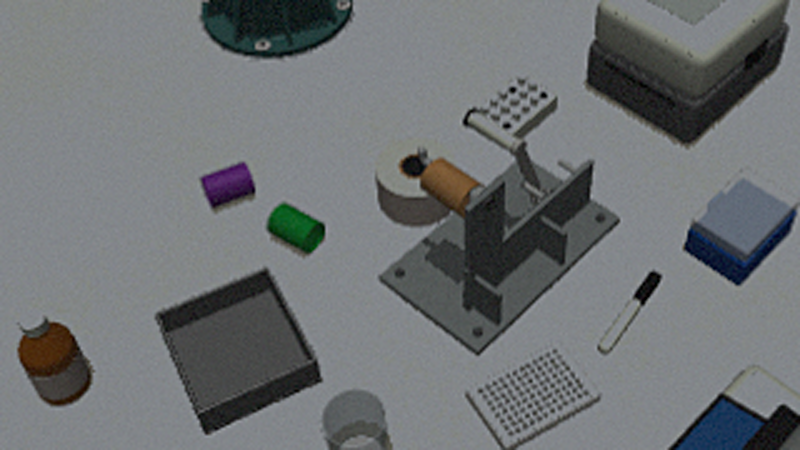

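View pics/c2.png

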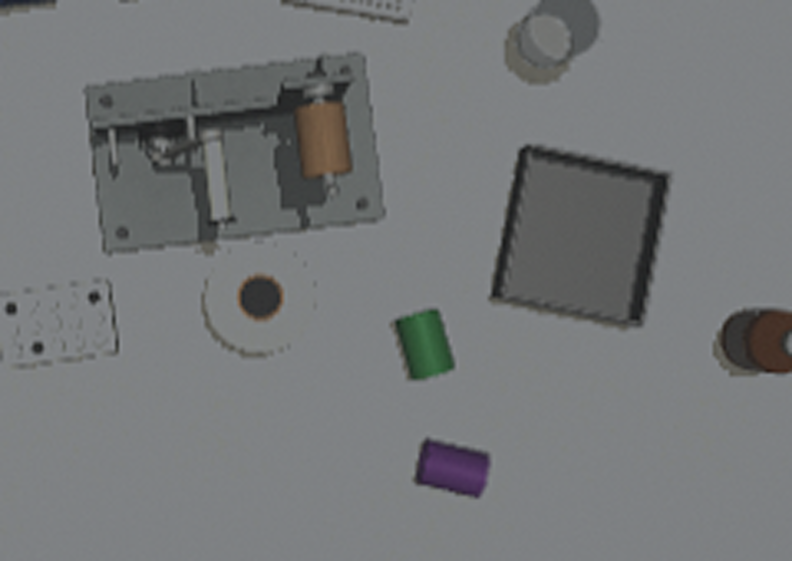

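Candidates for the core, as scene/top pixels:
- Brown tube on the hook: (299,212)/(357,184).
- Green tube: (236,233)/(388,244).
- Purple tube: (212,212)/(398,280).
- Bore of the label roll: (285,207)/(338,230).

The brown cardboard tube on the hook is the one meant, and the crops confirm it. Next I'll measure poses.

Run:
```python
from h import *
import pickle
T=pickle.load(open("top0.pkl","rb"));S=pickle.load(open("scene0.pkl","rb"))
# base plate from clouds of both
for n,c in [("top",T),("scene",S)]:
    P,u,v=cloud(c)
    m=(P[:,0]>.25)&(P[:,0]<.65)&(P[:,1]>-.25)&(P[:,1]<.25)
    q=P[m&(abs(P[:,2])<.005)]; print(n,"table z",np.median(q[:,2]))
    U=np.load(f"m_{n}_unwinder.npy")[0]
    P,u,v=cloud(c,U); h=np.histogram(P[:,2],bins=np.arange(-.01,.24,.01)); print(h[0])
    b=P[(P[:,2]>.006)&(P[:,2]<.018)]
    r=cv2.minAreaRect((b[:,:2]*1000).astype(np.float32)); print("base",r, cv2.boxPoints(r).round(0).tolist())
    M=np.load(f"m_{n}_core_center.npy")
    for i in range(len(M)):
        P,_,_=cloud(c,M[i]); img=c["image"][M[i]].mean(0)
        print("core",i,img.round(),np.median(P,0).round(3),np.percentile(P,5,0).round(3),np.percentile(P,95,0).round(3))
    for q in ["scrap_tray","roller_center","tension_arm","label_printer"]:
        P,_,_=cloud(c,np.load(f"m_{n}_{q}.npy")[0]);print(q,np.median(P,0).round(3),np.percentile(P,3,0).round(3),np.percentile(P,97,0).round(3))
        if q=="scrap_tray":
            r=cv2.minAreaRect((P[P[:,2]>.03][:,:2]*1000).astype(np.float32)); print("trayrim",r)
```

```text
top table z -0.00041646886012425
[  32 1032 2065   32   17   24   53   87  100   74  132   14   13    7
    8    8    9   10  139  102   97   18    0    0]
base ((590.6859741210938, -59.1612548828125), (165.29393005371094, 275.2020263671875), 7.051493167877197) [[492.0, 67.0], [526.0, -206.0], [690.0, -186.0], [656.0, 88.0]]
core 0 [59. 88. 52.] [ 0.406 -0.24   0.039] [ 0.381 -0.262  0.024] [ 0.431 -0.22   0.045]
core 1 [62. 80. 99.] [ 0.584 -0.13   0.189] [ 0.557 -0.15   0.173] [ 0.611 -0.113  0.194]
core 2 [85. 52. 73.] [ 0.291 -0.267  0.039] [ 0.27  -0.293  0.009] [ 0.309 -0.24   0.046]
scrap_tray [ 0.511 -0.397  0.005] [ 0.44  -0.464 -0.001] [ 0.584 -0.321  0.046]
trayrim ((509.9937744140625, -392.6294860839844), (138.04026794433594, 148.71739196777344), 78.32833862304688)
roller_center [ 0.565 -0.037  0.177] [ 0.515 -0.054  0.008] [0.592 0.008 0.184]
tension_arm [ 0.563 -0.037  0.178] [ 0.515 -0.051  0.055] [0.59  0.011 0.184]
label_printer [0.525 0.338 0.163] [0.439 0.24  0.073] [0.611 0.453 0.169]
scene table z 0.0003425419590940472
[  44  484 1770  114  120  131  143  168  16
[... 330 characters left out ...]
8  0.194]
core 1 [33. 76. 20.] [ 0.416 -0.245  0.036] [ 0.384 -0.264  0.001] [ 0.435 -0.217  0.045]
core 2 [79. 34. 65.] [ 0.299 -0.271  0.036] [ 0.274 -0.297  0.013] [ 0.311 -0.244  0.046]
core 3 [66. 67. 64.] [ 0.63  -0.097  0.015] [ 0.53  -0.185  0.009] [0.673 0.055 0.181]
scrap_tray [ 0.502 -0.392  0.008] [ 0.43  -0.464  0.002] [ 0.59  -0.322  0.047]
trayrim ((508.7917175292969, -392.7188415527344), (137.9703369140625, 155.06634521484375), 78.0611801147461)
roller_center [ 0.579 -0.041  0.177] [ 0.519 -0.052  0.09 ] [ 0.595 -0.003  0.184]
tension_arm [ 0.574 -0.04   0.175] [ 0.445 -0.053  0.02 ] [0.595 0.061 0.184]
label_printer [0.562 0.297 0.147] [0.449 0.236 0.011] [0.627 0.46  0.169]
```

Run:
```python
from h import *
import pickle
yaw=np.radians(7.05);O=np.array([.6299,-.1274,0]);R=np.array([[np.cos(yaw),-np.sin(yaw),0],[np.sin(yaw),np.cos(yaw),0],[0,0,1]])
for n in ["top","scene"]:
    c=pickle.load(open(n+"0.pkl","rb"))
    P,u,v=cloud(c);L=(P-O)@R*1000
    k=cv2.Mat if 0 else None
    def rep(name,m):
        q=L[m]; print(n,name,len(q),"min",np.percentile(q,2,0).round(),"med",np.median(q,0).round(),"max",np.percentile(q,98,0).round()) if len(q)>3 else print(name,len(q))
    inb=lambda a,b,d,e,f,g:(L[:,0]>a)&(L[:,0]<b)&(L[:,1]>d)&(L[:,1]<e)&(L[:,2]>f)&(L[:,2]<g)
    cm=inb(-90,-6,-30,30,180,230)
    rep("core",cm)
    q=L[inb(-70,-20,-30,30,187,230)]; 
    rep("upright",inb(-6,15,-45,45,150,230))
    rep("lowplate",inb(-6,15,40,220,80,100))
    rm=inb(-150,20,40,130,160,200); rep("rollerall",rm)
    q=L[rm];
    for lo in range(-130,10,10):
        s=q[(q[:,0]>=lo)&(q[:,0]<lo+10)]
        if len(s): print(lo,len(s),np.median(s,0).round(1),s[:,2].max().round(1), np.ptp(s[:,1]).round())
    rep("stub",inb(-80,-8,150,215,25,130))
    q=L[cm&(L[:,2]>186)];print("core axis slope y/x",np.polyfit(q[:,0],q[:,1],1))
    for m,nm in [((P[:,2]>.06)&(P[:,1]<-.45)&(P[:,0]>.2)&(P[:,0]<.7)&(P[:,1]>-.75),"bottle"),((P[:,2]>.05)&(P[:,1]<-.25)&(P[:,1]>-.45)&(P[:,0]>.3)&(P[:,0]<.8),"beaker")]:
        if m.sum()>3: print(nm,np.percentile(P[m],[2,50,98],axis=0).round(3).tolist())
```

```text
top core 334 min [-85. -18. 181.] med [-45.   1. 190.] max [ -8.  19. 198.]
top upright 114 min [ -5. -28. 154.] med [  1.   1. 195.] max [ 10.  30. 202.]
top lowplate 162 min [-2. 44. 81.] med [  3. 117.  91.] max [  7. 198.  96.]
top rollerall 194 min [-106.   87.  167.] med [-66.  96. 179.] max [-28. 106. 184.]
-110 21 [-104.5   97.7  177.9] 187.7 23.0
-100 22 [-95.2  94.3 178.9] 184.3 15.0
-90 23 [-84.6  96.2 178.1] 183.5 18.0
-80 21 [-75.4  94.8 179.3] 185.3 15.0
-70 24 [-64.8  96.  178.1] 185.3 17.0
-60 22 [-55.1  94.9 178.9] 184.6 15.0
-50 22 [-44.7  96.3 179. ] 183.6 17.0
-40 27 [-33.6  95.1 178.5] 184.3 20.0
-30 12 [-28.1  98.4 179.7] 183.4 23.0
top stub 36 min [-33. 150.  37.] med [-20. 183.  75.] max [ -9. 189.  79.]
core axis slope y/x [0.01717277 1.29903542]
bottle [[0.389, -0.73, 0.063], [0.622, -0.672, 0.097], [0.691, -0.537, 0.137]]
beaker [[0.67, -0.396, 0.051], [0.708, -0.372, 0.08], [0.736, -0.333, 0.093]]
scene core 270 min [-88. -20. 181.] med [-45.  -6. 190.] max [-10.  14. 197.]
scene upright 237 min [ -2. -31. 152.] med [  8.  -5. 184.] max [ 13.  29. 200.]
scene lowplate 183 min [-2. 43. 80.] med [  8. 115.  90.] max [ 10. 196.  98.]
scene rollerall 177 min [-102.   84.  165.] med [-61.  91. 179.] max [-23. 104. 185.]
-110 15 [-101.3   90.1  178.4] 184.2 24.0
-100 19 [-93.9  88.4 181. ] 187.6 14.0
-90 18 [-84.5  91.3 179.5] 184.0 17.0
-80 19 [-74.9  89.1 178.2] 185.2 14.0
-70 18 [-64.5  91.4 178.9] 183.4 15.0
-60 20 [-55.3  90.5 178.6] 182.9 20.0
-50 17 [-44.   89.4 179.3] 181.0 14.0
-40 19 [-36.   91.8 178.6] 183.6 17.0
-30 32 [-24.9  93.7 176.4] 185.4 21.0
scene stub 18 min [-33. 162.  56.] med [-20. 183.  77.] max [-10. 188.  80.]
core axis slope y/x [-0.01407894 -2.81034777]
bottle [[0.406, -0.745, 0.064], [0.652, -0.685, 0.099], [0.696, -0.544, 0.137]]
beaker [[0.594, -0.398, 0.051], [0.695, -0.364, 0.074], [0.736, -0.333, 0.093]]
```

```bash
cat >> h.py <<'E'
from scipy.spatial.transform import Rotation as Ro
yaw=np.radians(7.05);O=np.array([.6299,-.1274,0]);RU=Ro.from_euler("z",yaw).as_matrix()
def U(x,y,z): return O+RU@np.array([x,y,z])/1000
def down(a):
    xt=np.array([-np.sin(a),np.cos(a),0]);zt=np.array([0,0,-1.]);return Ro.from_matrix(np.c_[xt,np.cross(zt,xt),zt]).as_quat()
QU=down(yaw)
E
python3 - <<'E'
from h import *
import pickle
p=current_position(); move_ptp([p[0],p[1],.34],current_orientation())
move_ptp(U(-45,0,300),QU)
print(current_clock(),current_position(),current_joint_pos())
c=capture("wrist");cv2.imwrite("pics/w1.png",c["image"]);pickle.dump(c,open("w1.pkl","wb"))
P,u,v=cloud(c);L=(P-O)@RU*1000
inb=lambda a,b,d,e,f,g:(L[:,0]>a)&(L[:,0]<b)&(L[:,1]>d)&(L[:,1]<e)&(L[:,2]>f)&(L[:,2]<g)
q=L[inb(-74,-16,-30,30,175,230)];print("core",len(q),np.percentile(q,[1,50,99],axis=0).round(1).tolist())
if len(q): print(q[q[:,2]>190][:,:2].mean(0))
q=L[inb(-98,-35,70,130,160,200)];print("roller",len(q),np.percentile(q,[1,50,99],axis=0).round(1).tolist() if len(q) else 0)
q=L[inb(-6,12,-45,45,190,210)];print("upr",len(q),np.percentile(q,[1,50,99],axis=0).round(1).tolist() if len(q) else 0)
E
```

```text
4.4417 [ 0.58536439 -0.13215631  0.30005398] [-3.37261959e-01  3.01078910e-01  1.40272931e+00  2.34297173e-04
  1.43776773e+00 -2.03200794e+00]
core 2639 [[-73.5, -18.1, 176.4], [-46.4, 2.5, 189.4], [-16.7, 22.6, 193.0]]
[-45.23842837   2.30584893]
roller 1274 [[-97.3, 88.4, 170.8], [-67.8, 94.8, 178.8], [-35.6, 105.0, 181.4]]
upr 777 [[-5.8, -26.7, 190.3], [2.7, 2.7, 196.6], [9.2, 31.1, 198.8]]
```

View pics/w1.png

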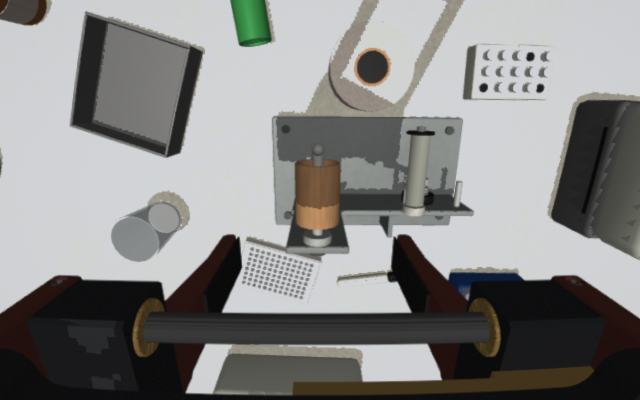

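The wrist view shows the cardboard core centred at (318,195), the hook tip at (318,148) and the roller at (418,168). The measurements agree to about 2 mm. Now I'll grasp, lift and pull off.

Run:
```python
from h import *
servo_line(U(-45,1.8,152),QU,rate=.12)
print(current_force().round(2))
print("gap",move_gripper(0.03),current_finger_gap(),current_force().round(2),current_position().round(4))
servo_line(U(-45,1.8,172),QU,rate=.06)
print(current_force().round(2),current_finger_gap(),current_clock())
c=capture("wrist");cv2.imwrite("pics/w2.png",c["image"])
c=capture("scene");cv2.imwrite("pics/s2.png",cv2.resize(c["image"][150:290,200:420],None,fx=3.3,fy=3.3,interpolation=2))
```

```text
[-0.31  0.43 -0.39]
gap False 0.04353735715867514 [-0.83 -0.1   0.1 ] [ 0.585  -0.1311  0.152 ]
[-0.25 -0.57 -0.08] 0.04404300416424296 7.1167
```

View pics/w2.png

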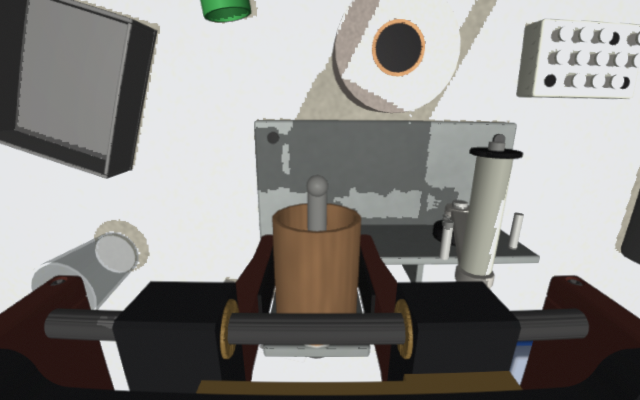

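View pics/s2.png

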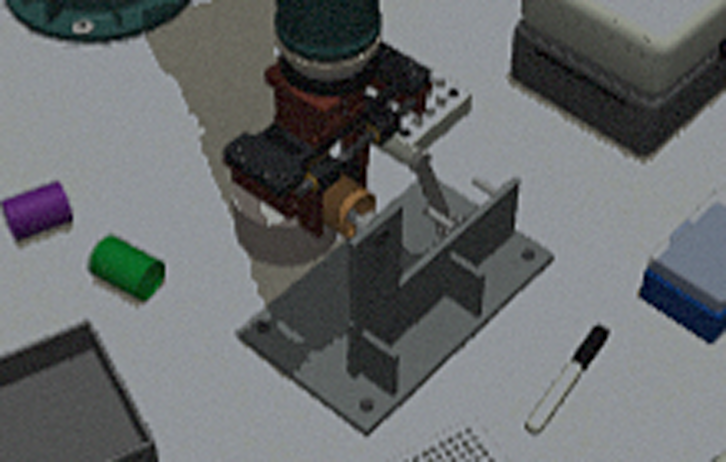

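The core is off the bar, with the hook centred in the bore at about (318,190) and no contact force. Next: pull it out and carry it to the tray.

Run:
```python
from h import *
print(servo_line(U(-155,1.8,172),QU,rate=.1,contact_N=8),current_force().round(2),current_finger_gap())
servo_line(U(-155,1.8,215),QU,rate=.2)
Tq=down(np.radians(-11.7));tc=[.5095,-.3927]
move_ptp([*tc,.215],Tq)
c=capture("wrist");cv2.imwrite("pics/w3.png",c["image"])
print(current_clock(),current_joint_pos().round(2))
```

```text
False [-0.01 -0.38 -0.48] 0.04377238094709787
9.8667 [-0.76  0.43  1.42  0.    1.29 -2.13]
```

View pics/w3.png

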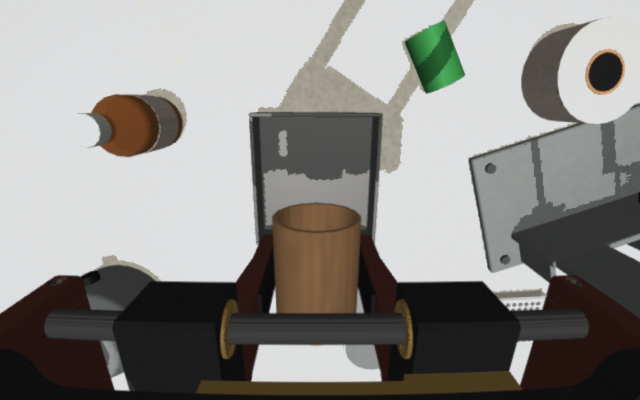

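The core (318,260) is held and the tray (315,170) lies squarely below it. Lowering now.

Run:
```python
from h import *
Tq=down(np.radians(-11.7));tc=[.5095,-.3927]
servo_line([*tc,.05],Tq,rate=.15)
print(servo_line([*tc,.0085],Tq,rate=.05,contact_N=5),current_position().round(4),current_force().round(2))
move_gripper(.062); sleep(.2)
servo_line([*tc,.25],Tq,rate=.2)
for n in ["top","wrist"]:
    c=capture(n);cv2.imwrite(f"pics/{n}4.png",c["image"] if n!="top" else cv2.resize(c["image"][140:310,260:500],None,fx=3.3,fy=3.3))
print(current_clock())
```

```text
False [ 0.5097 -0.3929  0.0087] [-0.12  0.57  0.48]
14.2667
```

View pics/wrist4.png

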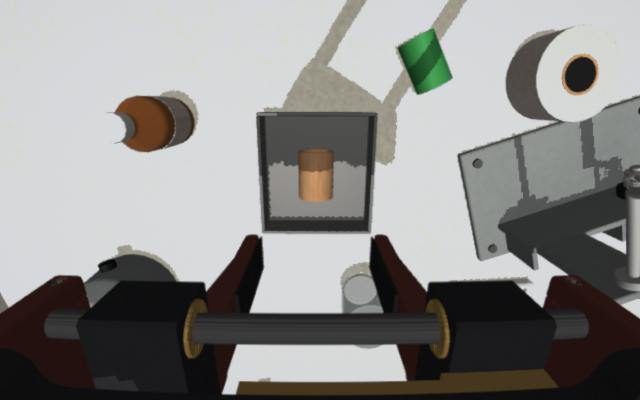

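The core lies in the tray at (316,175). Next is the roller: I'll move above it with the fingers partly closed and check.

Run:
```python
from h import *
p=current_position()
servo_line([p[0],p[1],.29],down(np.radians(-11.7)),rate=.2)
move_ptp(U(-70,96,290),QU)
move_gripper(.040)
c=capture("wrist");cv2.imwrite("pics/w5.png",c["image"])
P,u,v=cloud(c);L=(P-O)@RU*1000
inb=lambda a,b,d,e,f,g:(L[:,0]>a)&(L[:,0]<b)&(L[:,1]>d)&(L[:,1]<e)&(L[:,2]>f)&(L[:,2]<g)
for a,b in [(-115,-100),(-95,-80),(-80,-65),(-65,-50),(-50,-38),(-36,-22)]:
    q=L[inb(a,b,70,130,172,200)];print(a,len(q),np.percentile(q,[1,50,99],axis=0).round(1).tolist() if len(q) else 0)
q=L[inb(-33,-8,150,215,25,130)];print("stub",len(q),np.percentile(q,[1,50,99],axis=0).round(1).tolist())
print(current_clock(),current_joint_pos().round(2),current_force().round(2))
```

```text
-115 181 [[-107.5, 85.7, 172.2], [-103.3, 97.7, 178.5], [-100.7, 110.3, 185.0]]
-95 309 [[-94.9, 89.4, 173.3], [-87.7, 97.7, 179.0], [-80.1, 106.0, 181.2]]
-80 300 [[-79.9, 89.3, 173.1], [-72.6, 97.7, 178.8], [-65.1, 106.2, 181.2]]
-65 284 [[-64.8, 89.2, 172.5], [-57.6, 97.7, 178.7], [-50.3, 106.3, 180.9]]
-50 214 [[-49.9, 89.1, 172.2], [-44.1, 97.8, 178.8], [-38.2, 106.4, 181.3]]
-36 259 [[-35.5, 87.1, 172.6], [-29.9, 97.8, 179.7], [-23.9, 107.5, 183.0]]
stub 231 [[-32.3, 150.2, 41.5], [-17.9, 182.9, 73.1], [-8.4, 190.3, 78.2]]
16.55 [-0.2   0.23  1.52 -0.    1.39 -1.89] [ 0.63  0.68 -0.76]
```

View pics/w5.png

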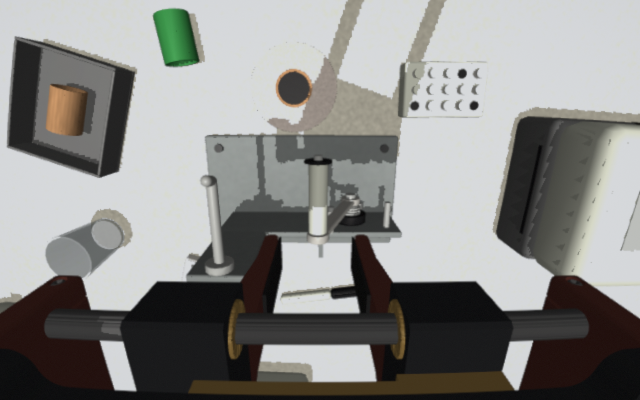

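The roller (318,190) is centred between the fingers; its centre is at local (-66, 97.7, 172), as the sizes say. I'll cage it with the fingers and follow its arc.

Run:
```python
from h import *
print(servo_line(U(-66,97.7,154),QU,rate=.15,contact_N=6))
move_gripper(.026); print("gap",current_finger_gap(),current_force().round(2))
py=142.2
def tgt(a,lead=4):
    t=a-np.radians(20); return U(-66,py+130*np.sin(t)+lead,50+130*np.cos(t)-18)
for a in [.2,.4,.6,.8,.95,1.08]:
    hit=servo_line(tgt(a),QU,rate=.08,contact_N=12); f=RU.T@current_force()
    print(a,hit,f.round(2),(RU.T@(current_position()-O)*1000).round(1))
    if hit: break
for n in ["top","scene","wrist"]:
    c=capture(n);cv2.imwrite(f"pics/{n}6.png",c["image"] if n=="wrist" else cv2.resize(c["image"][130:290,200:420],None,fx=3.3,fy=3.3))
print(current_clock())
```

```text
False
gap 0.025997983722676917 [ 0.56 -0.91 -0.31]
0.2 False [-0.23 -3.14  1.52] [-65.9 127.3 160.7]
0.4 False [-0.15 -3.65  0.33] [-65.9 153.3 161.9]
0.6 False [ 0.59 -4.08  0.67] [-65.8 178.7 157.9]
0.8 False [ 2.88 -3.4  -0.51] [-65.8 202.9 149. ]
0.95 False [ 1.49 -3.27 -0.08] [-66.  219.4 139.3]
1.08 False [ 0.49 -6.07 -0.34] [-66.1 232.5 128.8]
20.9083
```

View pics/wrist6.png

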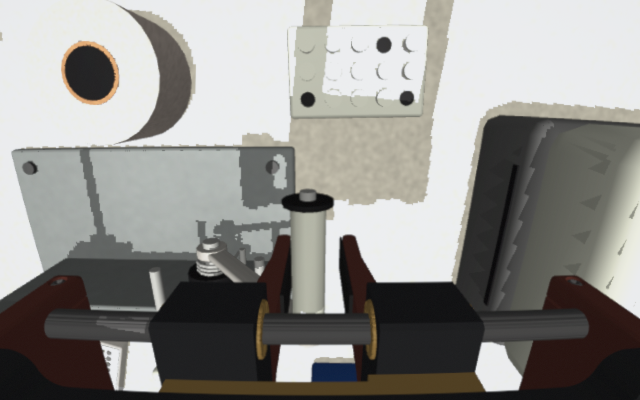

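View pics/scene6.png

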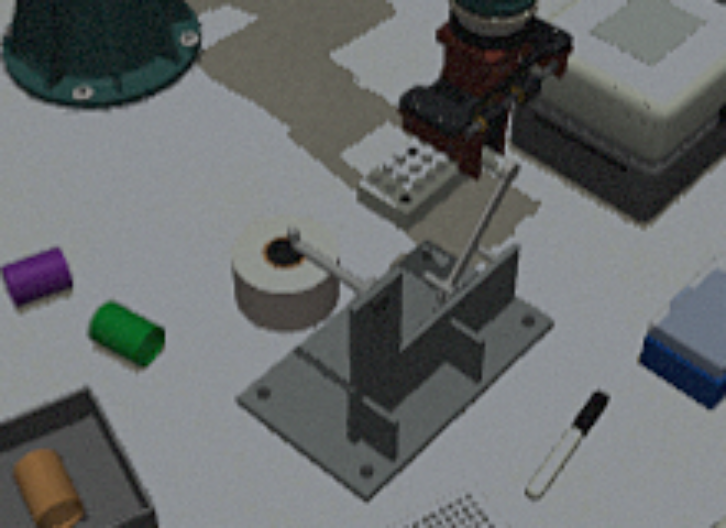

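The roller rides against the rear finger (scene ~(485,175) in the crop). I'll continue gently to the stop.

Run:
```python
from h import *
py=142.2
def tgt(a,lead=4):
    t=a-np.radians(20); return U(-66,py+130*np.sin(t)+lead,50+130*np.cos(t)-18)
def st(): return (RU.T@current_force()).round(2),(RU.T@(current_position()-O)*1000).round(1)
hit=servo_line(tgt(1.16),QU,rate=.04,contact_N=8);print(hit,*st())
z=tgt(1.2); z=50+130*np.cos(1.2-np.radians(20))-18
l=RU.T@(current_position()-O)*1000; y=l[1]; zz=l[2]
for i in range(16):
    if hit: break
    y+=1; zz=max(z,zz-1.1)
    servo_line(U(-66,y,zz),QU,rate=.02); sleep(.1); f,p=st(); print(i,f,p)
    if -f[1]>11: break
print(current_clock())
```

```text
False [ 1.76 -5.3   0.35] [-66.1 239.6 121.7]
0 [ 1.34 -6.72  0.3 ] [-66.  239.7 120.9]
1 [ 1.88 -5.6   0.72] [-66.  240.7 119.8]
2 [ 1.31 -5.36  0.38] [-66.  241.7 118.7]
3 [ 1.57 -6.88 -0.25] [-66.  242.6 118. ]
4 [ 2.52 -6.05 -0.18] [-66.  243.5 118. ]
5 [ 1.74 -8.14  0.41] [-66.  244.1 118. ]
6 [  1.36 -10.4    0.44] [-66.  244.3 118. ]
7 [  0.91 -15.05   0.15] [-66.  244.5 118.1]
24.1167
```

The force rose sharply at TCP y≈244, so the roller is at about 240 against 239.9 predicted for 1.2 rad. Checking that it holds.

Run:
```python
from h import *
for i in range(3):
    sleep(.4); print((RU.T@current_force()).round(2),(RU.T@(current_position()-O)*1000).round(1))
for n in ["top","scene","wrist"]:
    c=capture(n);cv2.imwrite(f"pics/{n}7.png",c["image"] if n=="wrist" else (cv2.resize(c["image"][130:290,200:420],None,fx=3.3,fy=3.3) if n=="scene" else c["image"]))
    if n!="top":
        P,u,v=cloud(c);L=(P-O)@RU*1000
        m=(L[:,0]>-102)&(L[:,0]<-80)&(L[:,1]>222)&(L[:,1]<258)&(L[:,2]>125)&(L[:,2]<160)
        print(n,m.sum(),np.percentile(L[m],[2,50,98],axis=0).round(1).tolist() if m.sum()>3 else "")
print(current_clock())
```

```text
[  1.74 -14.9    0.19] [-66.  244.5 118.1]
[  1.2  -13.69  -0.07] [-66.  244.5 118. ]
[  2.06 -14.46  -0.09] [-66.  244.5 118.1]
scene 0 
wrist 1466 [[-101.7, 231.5, 135.7], [-90.9, 240.6, 142.5], [-80.5, 249.2, 147.4]]
25.4667
```

View pics/scene7.png

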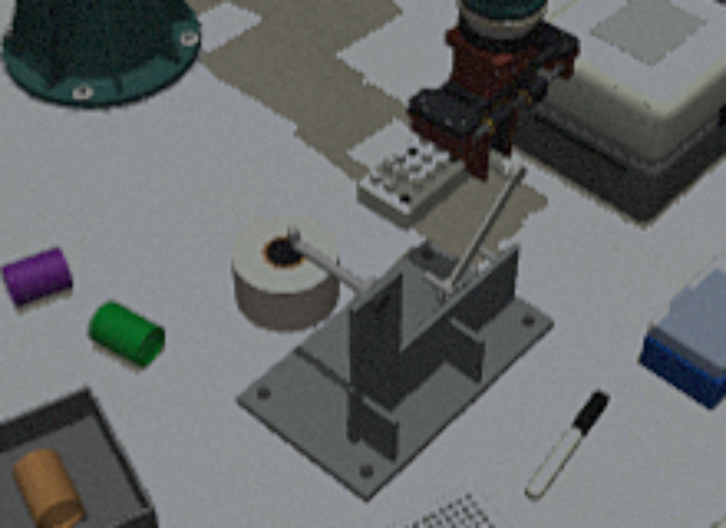

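View pics/wrist7.png

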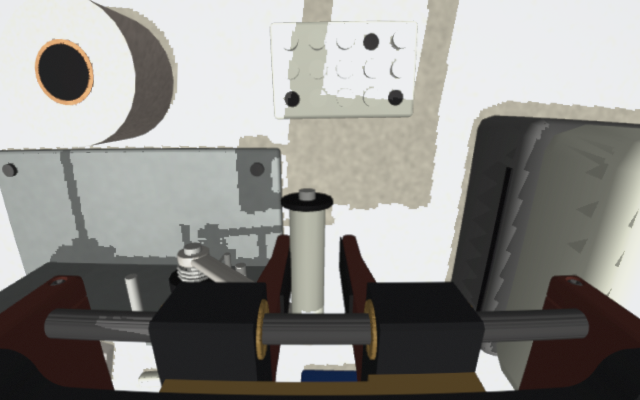

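View pics/top7.png

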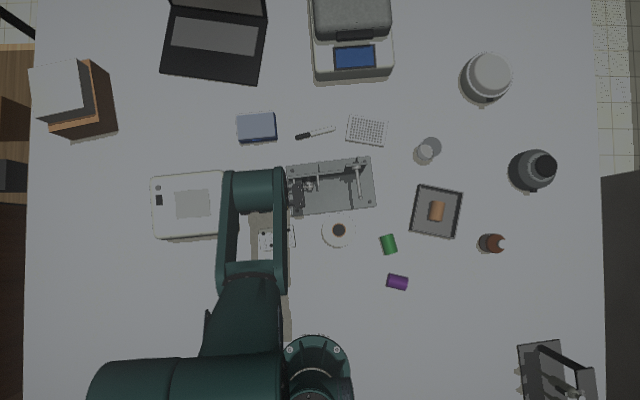

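The pictures show the core in the tray at top (437,211). The roller is held against the rear finger at wrist (308,255), and the loose things stand where they were. Handing in.

```bash
python3 -c "
from h import *
print(RU.T@current_force());close_job()"
```

```text
[  1.4626644  -14.61141311   0.65438711]
the job is handed in; nothing more can be done
```

The cardboard core is in the scrap tray, and the arm is holding the tension arm forward against its stop. I handed the job in at about 25.5 s, under the 58 s limit.

- **Core:** I lifted it 20 mm, drew it off the hook without touching it, and laid it in the tray. The last top picture shows it lying in the tray.
- **Tension arm:** the fingers sit loosely around the roller, and the rear one pushed it round its arc. The roller ended 240 mm forward in the unwinder's frame, against 239.9 mm predicted for the stop.
- **Hold:** the push stayed at 14–15 N with no movement over the last 1.2 s. The spring accounts for roughly 4–6 N of that and the stop takes the rest.
- **Everything else:** by eye in the last pictures, the other things on the bench that are in view have not moved. The robot partly covers the tube rack in the top view, but the wrist and scene pictures show it in place.
- **Checks that disagreed:** the cameras differed by 2–6 mm on the sideways position of the core and the roller, so I used the close wrist view. At the end the scene camera gave no depth reading on the roller because the gripper hid it, so its final position rests on the wrist camera and the force rise.

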